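# Close and start the bench-top ultrasonic cleaner

### The arm

A 6-joint arm with a two-finger parallel gripper is mounted at the origin on the work surface. World frame = base frame: x ahead of the robot, y to its left, z up, the work surface at z = 0. Lengths are in m, angles in rad, forces in N, time in s.
With the tool pointing down it reaches from about 0.225 to 0.875 m from the base axis. Payload 3.4 kg.
Tool frame: the origin (TCP) lies on the mounting face of the last link; the fingertips stand 173 mm ahead of it and the grasp point (between the pads) lies 155 mm ahead of it; z points along the fingers, y is the line along which they close (so a half turn about z gives the same grasp; the last joint's range is limited). The gripper opens to 85 mm and grips with 20 to 120 N. Pads are 22 mm wide; open, the fingers measure 114 mm over their backs; the gripper's body (76 mm by 85 mm) begins 54 mm behind the grasp point. The pads swing forward as they close: fully open they stand 13 mm farther back than shut.
Start: joints at [1.108, 0.276, 1.505, -0, 1.361, -0.121], TCP at [0.193, 0.542, 0.405] pointing down, gripper open.
Joint ranges: [-2.89, 2.89], [-0.75, 2.08], [0.22, 2.7], [-1.18, 4.32], [0.11, 2.71], [-2.7, 2.7]. Speed limits (rad/s): [2.57, 2.57, 3.14, 3.14, 3.14, 3.14].

### API

Orientations are given as a unit quaternion [w, x, y, z].
In Python, from rig import manip gives the robot as it stands.
- The arm moves only by the tool carry_out, never from a script. Its arguments are lists of equal length, an entry for each row: "linear": the shift along the world's x, y, z each as a share of 500 mm, from -1 to 1, a list of three; "angular": the turn, a rotation vector about the world's x, y, z each as a share of 0.08 rad, from -1 to 1, a list of three; "hand": the opening, from 0 (shut) to 1 (fully open). In form: {"linear": [[x, y, z], ...], "angular": [[rx, ry, rz], ...], "hand": [hand, ...]}. A call has 1 to 8 rows; each row shifts and turns the commanded pose from where the row before left it; what a row does not reach is not made up. A row lasts 1/12 s, in which the tool goes at most 41.7 mm and 7.16 degrees, less where a joint would pass 70% of its speed; a pose out of reach is approached as far as the arm can. A call with a number of a shift or a turn outside -1 to 1 is refused whole. A call with a gripper value outside its range is refused whole. The fingers move at their own pace and stop on an object; "force" is the grip in N (left out, the last holds). Time passes only in rows, so rows that do not move let the fingers close. It gives the time, the measured TCP pose, the force, the opening and the grip force at its end, in the units of the state.
- manip.get_state(): the state, without advancing time (a new reading comes with each control period).
- manip.get_image(name): name is "scene" or "top"; returns the picture (480x640x3 uint8, red, green, blue); there is no depth.
- manip.camera_params(name): a dict with "fx", "fy", "cx", "cy" (pixels), "view" (4x4, takes a point from world to camera coordinates). Camera axes: x right, y down, z forward; pixel columns grow to the right and rows downward; lengths in m; the calibration is good to about 2 mm. A picture is of the moment at which its call begins. camera_params takes no time and is no camera call.
- manip.sign_off(): hands the job in; it is judged then, once.
The state is a dict: "clock": time; "qpos": joint angles; "qd": joint speeds; "effort": joint torques, N m; "position": TCP position; "ee_rot": TCP orientation; "contact_force": force on the tool from outside, world axes, zero at the start; "moment": the same for the moment, N m; "width": finger opening in m; "gripper_force": force on a finger pad.
Only numpy, scipy, OpenCV 4.12 (cv2) and the standard library are available. Lean on these libraries where they do the work, as an engineer would, in place of code of your own. Each camera call takes 0.05 s, during which the arm holds its last target. There are 200 camera calls.

### The job

Get the small ultrasonic cleaner on the vanity top running: push its raised lid down until it is fully shut, then push down the raised end of the power rocker to switch it on, then press the square heat key until it stays down, and last press the long start bar all the way and let it spring back. Only push with the fingertips: lift nothing, do not shove the cleaner along the counter, leave the small round drain key unpressed, and leave the bottle, jar and tumbler where they stand.

Things in the scene. Friction and masses are not known exactly. Their poses are not given: they have to be found in the camera images.
- cleaner: White box, bench-top ultrasonic cleaner, 170 (its x) x 294 (its y) x 110 mm high, 2 to 3.5 kg, loose on the counter. Origin: centre of its underside; x to its back (hinge side), y to its tub side, z up. The +y half is the tub with lid, hinged along y at x=70, z=110 mm, lid centre at y=73 mm. The -y half is the control deck, its flat top 110 mm high, with four black controls.
- lid (a joint): Lid angle in rad: 0 fully shut (flat), growing as it opens; it starts half open, 0.5 to 0.85. The hinge is stiff: the lid stays where it is left, moving it takes less than about 3 N at its middle. Pushing straight down on its upper face swings it shut.
- lid_edge (a point): Middle of the free (front) edge of the white lid, on its upper face. The lid is a flat plate, 135 mm from hinge to free edge, 130 mm wide (along the cleaner's y), 8 mm thick; when shut its upper face is 118.5 mm above the counter.
- power (a joint): Power rocker angle in rad: 0 off (end nearer the cleaner's back, +x, stands up), 0.36 fully on (that end down). It stays where it is left; takes about 1.5 N at the end, with a firm stop at 0.36.
- power_end (a point): Upper face of the half of the power rocker that starts raised, 22 mm from its pivot towards the cleaner's +x. Black paddle, a shallow V, 58 mm long (cleaner's x), 26 mm wide, pivot at cleaner's x=30, y=-112 mm. This point is 20 mm above the cleaner's top when off; when on, this half lies level, 12 mm above it.
- heat (a joint): Travel of the square heat key in m: 0 up, 0.006 fully down. It takes about 3 N and stays where it is pressed to.
- heat_top (a point): Centre of the top of the square heat key, black, 22 x 22 mm, at cleaner's x=52, y=-48 mm, standing 10 mm above the cleaner's top when up.
- start (a joint): Travel of the start bar in m: 0 up, 0.006 fully down. Spring return, 1.5 N to begin, 5 N fully down.
- start_top (a point): Centre of the top of the long start bar, black, 18 mm (cleaner's x) x 50 mm (cleaner's y), at cleaner's x=-50, y=-80 mm, standing 10 mm above the cleaner's top when up.
- drain (a joint): Travel of the round drain key in m: 0 up, 0.006 fully down, spring return, 1.5 to 5 N. Not to be pressed.
- drain_top (a point): Centre of the top of the round drain key, black, 20 mm across, at cleaner's x=4, y=-48 mm, standing 10 mm above the cleaner's top.
- soap: White soap bottle with a black cap, 62 mm across, 150 mm high, loose, upright. Origin: centre of its underside. Bystander.
- jar: Glass jar with a wooden cap, 68 mm across, 90 mm high, loose, upright. Origin: centre of its underside. Bystander.
- tumbler: White open tumbler, 68 mm across the rim, 100 mm high, loose, upright. Origin: centre of its underside. Bystander.

How it is judged:
On the way, in this order (a step that is already met when the one before it is completed fails the run):
1. the lid is pushed fully shut (value of joint lid below 0.04 rad), for 0.1 s.
2. the power rocker is on (value of joint power above 0.29 rad), for 0.1 s.
3. the heat key is pressed down (value of joint heat above 0.0042 m), for 0.1 s.
4. the start bar is pressed down (value of joint start above 0.0042 m), for 0.05 s.
At the end, for the whole second after the job is handed in: Lid shut (under 0.05 rad, about 6 mm at its edge), rocker on (over 0.29 of 0.36 rad), heat key down (over 4 of 6 mm), start bar and drain key back up (within 1.5 mm), cleaner within 30 mm of its start and at rest, bystanders upright and within 25 mm of their starts (value of joint lid below 0.05 rad and value of joint power above 0.29 rad and value of joint heat above 0.004 m and value of joint each of start, drain below 0.0015 m and not (distance of cleaner from where it was at the start of the episode above 0.03 m) and linear speed of cleaner below 0.01 m/s and angle between each of soap, jar, tumbler's own z axis and vertical below 0.15 rad and not (distance of soap from where it was at the start of the episode above 0.025 m) and not (distance of jar from where it was at the start of the episode above 0.025 m) and not (distance of tumbler from where it was at the start of the episode above 0.025 m)); the robot touches nothing.
It fails at once if the rocker is switched on while the lid is open (value of joint power above 0.25 rad and value of joint lid above 0.08 rad).
It fails at once if the heat key is pressed before the power is on, or the start bar before the heat key is down ((value of joint heat above 0.0035 m and value of joint power below 0.25 rad) or (value of joint start above 0.0035 m and value of joint heat below 0.0035 m)).
It fails at once if the drain key is pressed (value of joint drain above 0.003 m).
It fails at once if the cleaner is shoved by more than 30 mm, lifted or tipped (distance of cleaner from where it was at the start of the episode above 0.03 m or height (world z) of cleaner above 0.012 m or angle between cleaner's own z axis and vertical above 0.1 rad).
It fails at once if a bystander is lifted, moved by more than 25 mm or tipped (distance of any of soap, jar, tumbler from where it was at the start of the episode above 0.025 m or angle between any of soap, jar, tumbler's own z axis and vertical above 0.3 rad).
It also fails if it takes over 48 s, if anything falls off the work surface, if the arm or the gripper's body presses on something with over 40 N, if the wrist force passes 120 N, or if a joint passes its speed limit or range.

## Working session

There is one attempt and no reset: what is moved stays moved. The work goes in short steps, Python scripts to look and compute and a tool call to move; the robot and the scene stay as the last step left them, time stands still between calls to the robot, and variables do not carry over. Pictures are saved under pics/ and viewed, at most 10 in all, crops included, and the job is handed in when it is done.

Besides the shell and the picture viewer there is one more tool, called after "Request:" as name(argument=value, ...), one argument or row to a line, values as JSON. carry_out: Moves the arm, as the interface text tells. Its arguments: {"type":"object","properties":{"linear":{"type":"array"},"angular":{"type":"array"},"hand":{"type":"array"},"force":{"type":"number"}},"required":["linear","angular","hand"]}

```bash
mkdir -p pics; python3 - <<'E'
from rig import manip
import cv2,numpy as np
for n in("scene","top"):
    cv2.imwrite(f"pics/{n}0.png",manip.get_image(n)[:,:,::-1]); p=manip.camera_params(n); print(n,p["fx"],p["cx"],p["cy"],np.round(p["view"],4).tolist())
s=manip.get_state();print(s["clock"],s["position"],s["ee_rot"],s["width"])
E
```

```text
scene 519.0976925380393 317.8999529232928 243.76347533642053 [[-0.787, 0.6169, -0.0096, 0.376], [0.5303, 0.6684, -0.5216, -0.2918], [-0.3154, -0.4156, -0.8531, 1.4444], [0.0, 0.0, 0.0, 1.0]]
top 444.60350344078375 317.6630972879123 243.83195273872462 [[0.0234, -0.9997, -0.0025, 0.0548], [-0.996, -0.023, -0.0869, 0.5597], [0.0868, 0.0045, -0.9962, 1.0678], [0.0, 0.0, 0.0, 1.0]]
0.1 [0.19265005 0.54156934 0.40390845] [-2.53027616e-04  1.70062859e-01  9.85432863e-01 -7.95077908e-04] 0.08549096171301859
```

View pics/scene0.png

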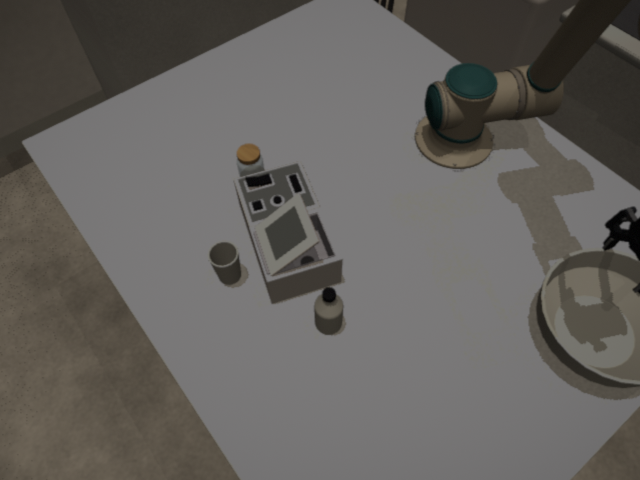

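View pics/top0.png

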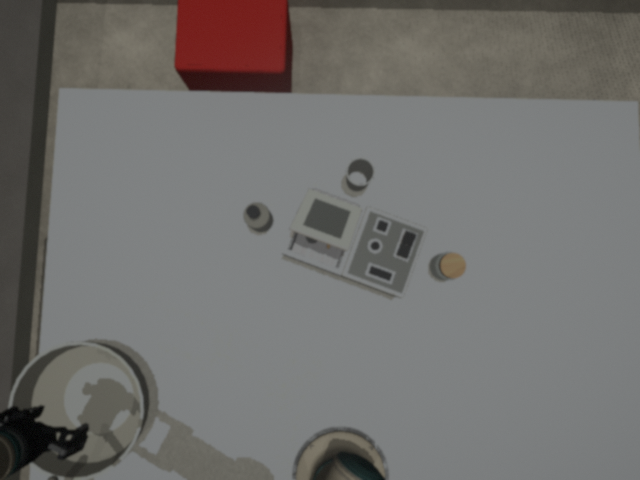

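The scene view shows the cleaner around (285,225), with the tumbler, jar and soap around it. In the top view its controls are at about (382,226) heat, (375,246) drain, (406,243) power and (380,272) start, and the lid is at about (328,218). I'll zoom in and segment next.

```bash
cat > h.py <<'E'
import numpy as np,cv2
from rig import manip
def ray(n,u,v,z):
    p=manip.camera_params(n);V=np.array(p["view"]);R=V[:3,:3];c=-R.T@V[:3,3]
    d=R.T@np.array([(u-p["cx"])/p["fx"],(v-p["cy"])/p["fy"],1]);return c+d*(z-c[2])/d[2]
def proj(n,P):
    p=manip.camera_params(n);V=np.array(p["view"]);q=V[:3,:3]@np.asarray(P)+V[:3,3]
    return np.array([p["fx"]*q[0]/q[2]+p["cx"],p["fy"]*q[1]/q[2]+p["cy"]])
E
python3 - <<'E'
from h import *
im=cv2.imread("pics/top0.png");g=cv2.cvtColor(im,6)
cv2.imwrite("pics/crop_t.png",cv2.resize(im[170:310,270:470],None,fx=4,fy=4,interpolation=cv2.INTER_CUBIC))
im2=cv2.imread("pics/scene0.png")
cv2.imwrite("pics/crop_s.png",cv2.resize(im2[135:345,200:360],None,fx=2.8,fy=2.8,interpolation=cv2.INTER_CUBIC))
for n,i,b in(("top",g,(345,430,205,300)),("scene",cv2.cvtColor(im2,6),(235,315,160,220))):
  m=np.zeros_like(i);x0,x1,y0,y1=b;m[y0:y1,x0:x1]=(i[y0:y1,x0:x1]<60)*255
  N,_,st,ce=cv2.connectedComponentsWithStats(m)
  for k in range(1,N):
    if st[k,4]>15:print(n,ce[k].round(1),st[k],ray(n,*ce[k],.12).round(4))
E
```

```text
top [381.9 225.8] [378 222   9   9  58] [ 0.5941 -0.0762  0.12  ]
top [405.9 244.1] [398 232  17  25 238] [ 0.5539 -0.1303  0.12  ]
top [374.7 245.6] [372 243   6   6  29] [ 0.5491 -0.0604  0.12  ]
top [380. 273.] [370 268  21  11 116] [ 0.488 -0.073  0.12 ]
scene [248.1 161.9] [239 160  19   5  55] [ 0.539 -0.193  0.12 ]
scene [258.3 180.2] [245 173  27  14 262] [ 0.5516 -0.1315  0.12  ]
scene [295. 183.] [289 174  13  19 133] [ 0.489  -0.0709  0.12  ]
scene [277.  199.4] [274 196   7   8  49] [ 0.55   -0.0586  0.12  ]
scene [256.9 204.9] [252 200  11  11  84] [ 0.5949 -0.0745  0.12  ]
scene [290.1 215.6] [280 209  18  11  99] [ 0.5531 -0.0035  0.12  ]
scene [312.6 217.4] [311 215   4   5  17] [0.5164 0.0318 0.12  ]
```

View pics/crop_t.png

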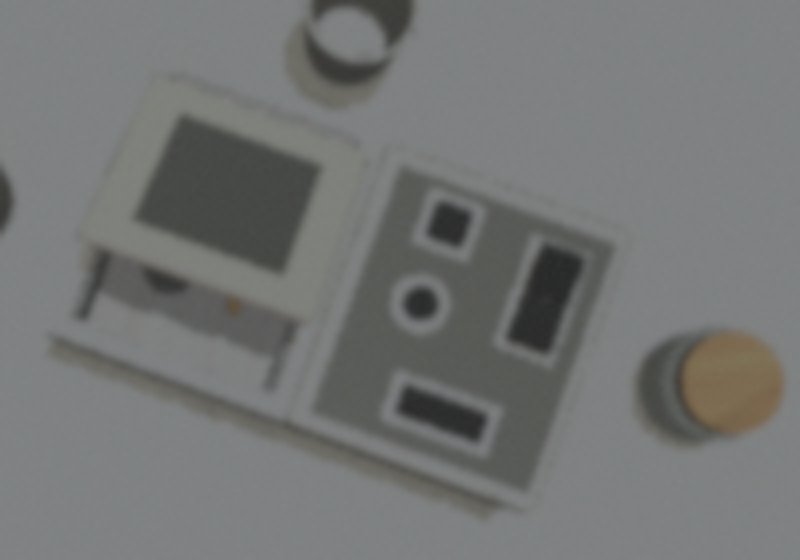

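View pics/crop_s.png

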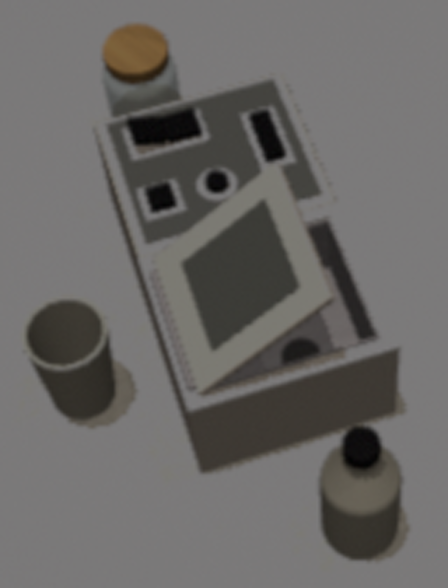

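The crops show the deck with its four dark controls. They also show the lid half open, with its free edge between (291,229) and (345,250) in the top view and between (297,194) and (318,241) in the scene view. Both views agree on the control positions, so I'll fit the pose.

```bash
python3 - <<'E'
from h import *
from scipy.optimize import least_squares
L=dict(heat=[.052,-.048],power=[.03,-.112],drain=[.004,-.048],start=[-.05,-.08])
W=dict(heat=[[.5941,-.0762],[.5949,-.0745]],power=[[.5539,-.1303],[.5516,-.1315]],drain=[[.5491,-.0604],[.55,-.0586]],start=[[.488,-.073],[.489,-.0709]])
f=lambda p,l:np.array([p[0]+np.cos(p[2])*l[0]-np.sin(p[2])*l[1],p[1]+np.sin(p[2])*l[0]+np.cos(p[2])*l[1]])
r=least_squares(lambda p:np.concatenate([f(p,L[k])-np.mean(W[k],0) for k in L]),[.52,0,0]);p=r.x
print("pose",p.round(4),"res",(r.fun*1000).round(1))
for k in L:print(k,f(p,L[k]).round(4))
print("power_end",f(p,[.052,-.112]).round(4))
def tri(a,b):
    A=[];B=[]
    for n,q in(("top",a),("scene",b)):
        c0=ray(n,*q,.5);d=ray(n,*q,0)-c0;d/=np.linalg.norm(d);M=np.eye(3)-np.outer(d,d);A.append(M);B.append(M@c0)
    return np.linalg.solve(sum(A),sum(B))
for nm,a,b in(("tubcorner",(291.2,229.2),(317.9,241.1)),("deckcorner",(345,250),(297.1,193.9))):
    P=tri(a,b);d=P[:2]-p[:2];c,s=np.cos(p[2]),np.sin(p[2]);lx=c*d[0]+s*d[1]
    print(nm,P.round(4),"local",lx.round(4),(-s*d[0]+c*d[1]).round(4),"angle",np.arctan2(P[2]-.114,.07-lx).round(3))
for l in([-.065,.073],[-.05,.073],[.0,.073],[.02,.073],[.07,.073]):print(l,f(p,l).round(4))
im=cv2.imread("pics/top0.png")
for n,q,z in(("soap",(254,212),.15),("jar",(453,264.5),.09),("tumbler",(360,171),.1)):print(n,ray("top",*q,z).round(3))
s=manip.get_state();print(s["position"])
E
```

```text
pose [ 0.5618 -0.0135 -0.3392] res [ 0.4 -0.8  0.1  1.8  0.  -0.6 -0.5 -0.4]
heat [ 0.5949 -0.0761]
power [ 0.5528 -0.1291]
drain [ 0.5496 -0.0601]
start [ 0.488  -0.0723]
power_end [ 0.5736 -0.1365]
tubcorner [0.5727 0.1233 0.1912] local -0.0352 0.1327 angle 0.633
deckcorner [0.5342 0.0083 0.1971] local -0.0333 0.0114 angle 0.677
[-0.065, 0.073] [0.5248 0.0769]
[-0.05, 0.073] [0.5389 0.0719]
[0.0, 0.073] [0.5861 0.0553]
[0.02, 0.073] [0.6049 0.0487]
[0.07, 0.073] [0.6521 0.032 ]
soap [0.614 0.208 0.15 ]
jar [ 0.512 -0.244  0.09 ]
tumbler [ 0.723 -0.027  0.1  ]
[0.19265005 0.54156934 0.40390845]
```

Request:
carry_out(
  linear=[
    [0.0312,-0.04,0],
    [0.0312,-0.04,0],
    [0.0312,-0.04,0],
    [0.0312,-0.04,0],
    [0.0312,-0.04,0],
    [0.0312,-0.04,0],
    [0.0312,-0.04,0],
    [0.0312,-0.04,0],
  ],
  angular=[
    [0,0,0],
    [0,0,0],
    [0,0,0],
    [0,0,0],
    [0,0,0],
    [0,0,0],
    [0,0,0],
    [0,0,0],
  ],
  hand=[0,0,0,0,0,0,0,0],
  force=40,
)

```text
clock: 0.77
position: [0.318, 0.3806, 0.4044]
ee_rot: [-0.0, 0.17, 0.985, -0.0]
contact_force: [0.3, 0.3, -0.7]
width: -0.0001
gripper_force: 0.0
```

Request:
carry_out(
  linear=[
    [0.0312,-0.04,0],
    [0.0312,-0.04,0],
    [0.0312,-0.04,0],
    [0.0312,-0.04,0],
    [0.0312,-0.04,0],
    [0.0312,-0.04,0],
    [0.0312,-0.04,0],
    [0.0312,-0.04,0],
  ],
  angular=[
    [0,0,0],
    [0,0,0],
    [0,0,0],
    [0,0,0],
    [0,0,0],
    [0,0,0],
    [0,0,0],
    [0,0,0],
  ],
  hand=[0,0,0,0,0,0,0,0],
)

```text
clock: 1.43
position: [0.4428, 0.2206, 0.4044]
ee_rot: [-0.0, 0.17, 0.985, -0.0]
contact_force: [0.2, -0.4, 0.7]
width: -0.0
gripper_force: 0.0
```

Request:
carry_out(
  linear=[
    [0.0312,-0.04,0],
    [0.0312,-0.04,0],
    [0.0312,-0.04,0],
    [0.0312,-0.04,0],
    [0.0312,-0.04,0],
    [0.0312,-0.04,0],
    [0.0312,-0.04,0],
    [0,0,0],
  ],
  angular=[
    [0,0,0],
    [0,0,0],
    [0,0,0],
    [0,0,0],
    [0,0,0],
    [0,0,0],
    [0,0,0],
    [0,0,0],
  ],
  hand=[0,0,0,0,0,0,0,0],
)

```text
clock: 2.1
position: [0.5542, 0.0785, 0.404]
ee_rot: [0.001, 0.172, 0.985, -0.001]
contact_force: [-0.4, 0.9, 0.3]
width: -0.0003
gripper_force: 0.0
```

Request:
carry_out(
  linear=[
    [0.026,-0.033,0],
    [0,0,-0.03],
    [0,0,-0.03],
    [0,0,-0.02],
    [0,0,-0.02],
    [0,0,-0.02],
    [0,0,-0.02],
    [0,0,0],
  ],
  angular=[
    [0,0,0],
    [0,0,0],
    [0,0,0],
    [0,0,0],
    [0,0,0],
    [0,0,0],
    [0,0,0],
    [0,0,0],
  ],
  hand=[0,0,0,0,0,0,0,0],
)

```text
clock: 2.77
position: [0.5638, 0.0655, 0.3326]
ee_rot: [-0.002, 0.17, 0.985, -0.0]
contact_force: [-0.5, 0.5, 0.4]
width: -0.0001
gripper_force: 0.0
```

Request:
carry_out(
  linear=[
    [0,0,-0.014],
    [0,0,-0.014],
    [0,0,-0.014],
    [0,0,-0.01],
    [0,0,-0.01],
    [0,0,0],
  ],
  angular=[
    [0,0,0],
    [0,0,0],
    [0,0,0],
    [0,0,0],
    [0,0,0],
    [0,0,0],
  ],
  hand=[0,0,0,0,0,0],
)

```text
clock: 3.27
position: [0.5642, 0.0652, 0.3025]
ee_rot: [-0.001, 0.17, 0.985, -0.0]
contact_force: [-0.1, -0.5, 1.0]
width: 0.0
gripper_force: 0.0
```

Request:
carry_out(
  linear=[
    [0,0,-0.008],
    [0,0,-0.008],
    [0,0,-0.006],
    [0,0,0],
  ],
  angular=[
    [0,0,0],
    [0,0,0],
    [0,0,0],
    [0,0,0],
  ],
  hand=[0,0,0,0],
)

```text
clock: 3.6
position: [0.5645, 0.0652, 0.2922]
ee_rot: [-0.0, 0.17, 0.985, 0.0]
contact_force: [-0.4, -0.1, 0.9]
width: 0.0001
gripper_force: 0.0
```

Request:
carry_out(
  linear=[
    [0,0,-0.002],
    [0,0,-0.002],
    [0,0,0],
  ],
  angular=[
    [0,0,0],
    [0,0,0],
    [0,0,0],
  ],
  hand=[0,0,0],
)

```text
clock: 3.85
position: [0.5645, 0.0652, 0.2919]
ee_rot: [0.0, 0.17, 0.985, 0.0]
contact_force: [-2.2, 1.1, 6.2]
width: 0.0004
gripper_force: 3.1
```

```bash
python3 - <<'E'
from h import *
cv2.imwrite("pics/s1.png",cv2.resize(manip.get_image("scene")[110:320,180:380,::-1],None,fx=2.8,fy=2.8))
s=manip.get_state();print(s["position"],s["contact_force"])
E
```

```text
[0.56454446 0.06522454 0.29188068] [-1.67278023 -0.36782162  5.80705019]
```

View pics/s1.png

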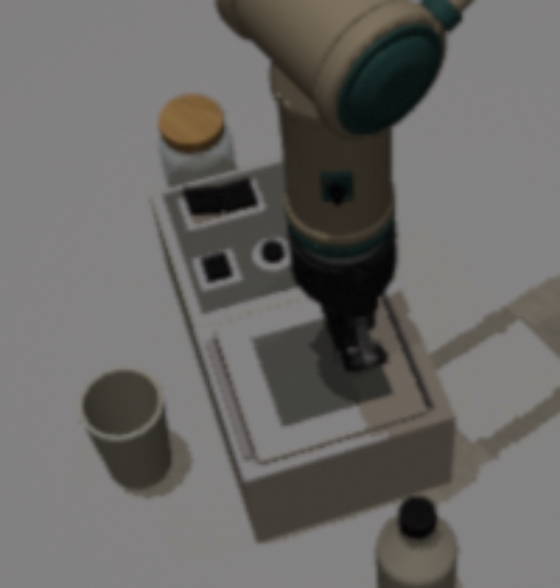

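The lid looks flush and closed. The fingertip height of 0.119 m matches the 0.1185 m shut height, and the force is rising on the stop. I'll give it one more light press, then move to the rocker.

Request:
carry_out(
  linear=[
    [0,0,-0.002],
    [0,0,0],
    [0,0,0.03],
    [0,0,0.05],
    [0,-0.05,0],
    [0,-0.05,0],
    [0,-0.05,0],
    [0,-0.05,0],
  ],
  angular=[
    [0,0,0],
    [0,0,0],
    [0,0,0],
    [0,0,0],
    [0,0,0],
    [0,0,0],
    [0,0,0],
    [0,0,0],
  ],
  hand=[0,0,0,0,0,0,0,0],
)

```text
clock: 4.57
position: [0.5645, -0.0356, 0.3301]
ee_rot: [0.0, 0.17, 0.985, -0.0]
contact_force: [0.0, -0.1, 0.2]
width: -0.0
gripper_force: 0.0
```

Request:
carry_out(
  linear=[
    [0.01,-0.05,0],
    [0.01,-0.05,0],
    [0,-0.05,0],
    [0,-0.05,0],
    [0,0,0],
    [0,0,0],
  ],
  angular=[
    [0,0,0],
    [0,0,0],
    [0,0,0],
    [0,0,0],
    [0,0,0],
    [0,0,0],
  ],
  hand=[0,0,0,0,0,0],
)

```text
clock: 5.07
position: [0.5745, -0.1359, 0.3296]
ee_rot: [0.0, 0.171, 0.985, 0.0]
contact_force: [0.5, 0.3, 0.4]
width: -0.0002
gripper_force: 0.0
```

```bash
python3 - <<'E'
from h import *
im=manip.get_image("top")[:,:,::-1]
cv2.imwrite("pics/t2.png",cv2.resize(im[170:310,270:470],None,fx=4,fy=4))
s=manip.get_state();print(s["position"],s["contact_force"])
E
```

```text
[ 0.57442785 -0.13491945  0.32956136] [ 0.68306573  0.68380351 -0.51600737]
```

View pics/t2.png

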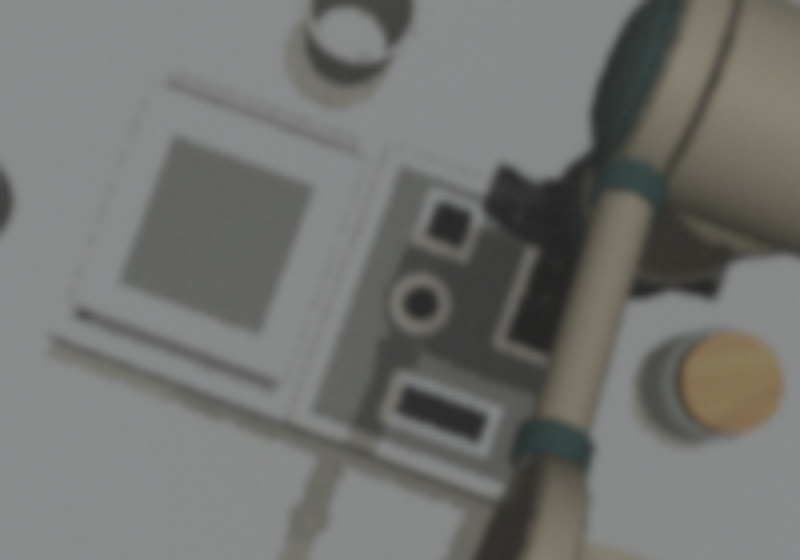

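The lid is fully shut, and the controls are at the same pixels as before, so the cleaner hasn't moved. Next I'll press the rocker.

Request:
carry_out(
  linear=[
    [0,0,-0.02],
    [0,0,-0.02],
    [0,0,-0.01],
    [0,0,-0.008],
    [0,0,-0.006],
    [0,0,-0.004],
    [0,0,0],
  ],
  angular=[
    [0,0,0],
    [0,0,0],
    [0,0,0],
    [0,0,0],
    [0,0,0],
    [0,0,0],
    [0,0,0],
  ],
  hand=[0,0,0,0,0,0,0],
)

```text
clock: 5.7
position: [0.5745, -0.1344, 0.2956]
ee_rot: [-0.0, 0.17, 0.985, 0.0]
contact_force: [0.1, 0.2, -0.7]
width: 0.0002
gripper_force: 0.0
```

Request:
carry_out(
  linear=[
    [0,0,-0.002],
    [0,0,-0.002],
    [0,0,0],
  ],
  angular=[
    [0,0,0],
    [0,0,0],
    [0,0,0],
  ],
  hand=[0,0,0],
)

```text
clock: 5.95
position: [0.5744, -0.1345, 0.2953]
ee_rot: [0.0, 0.17, 0.985, 0.0]
contact_force: [-1.7, 1.0, 8.2]
width: 0.0002
gripper_force: 4.5
```

The firm stop came at a tip height of 0.1223 m against the expected 0.122 m. I'll move on to the heat key.

Request:
carry_out(
  linear=[
    [0,0,-0.002],
    [0,0,0],
    [0,0,0.03],
    [0,0,0.03],
    [0.02,0.058,0],
    [0.021,0.058,0],
    [0,0,0],
    [0,0,0],
  ],
  angular=[
    [0,0,0],
    [0,0,0],
    [0,0,0],
    [0,0,0],
    [0,0,0],
    [0,0,0],
    [0,0,0],
    [0,0,0],
  ],
  hand=[0,0,0,0,0,0,0,0],
)

```text
clock: 6.62
position: [0.5951, -0.0756, 0.3226]
ee_rot: [-0.0, 0.169, 0.986, -0.0]
contact_force: [0.5, 0.3, -1.3]
width: -0.0001
gripper_force: 0.0
```

```bash
python3 - <<'E'
from h import *
im=manip.get_image("scene")[:,:,::-1]
cv2.imwrite("pics/s3.png",cv2.resize(im[120:270,200:360],None,fx=4,fy=4))
s=manip.get_state();print(s["position"],s["contact_force"])
E
```

```text
[ 0.59481852 -0.07649111  0.32242997] [ 0.04252664 -0.40659318  0.22479216]
```

View pics/s3.png

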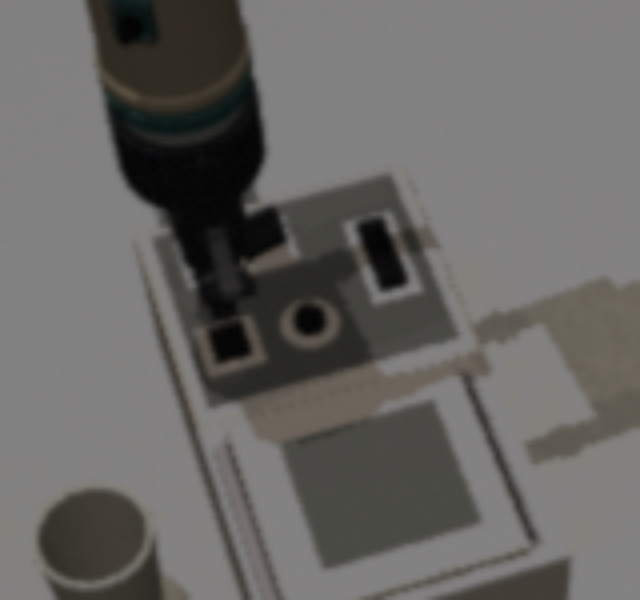

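The rocker has flipped: its front half now stands up at about (265,230). The tip is above the heat key, which is at about (230,340), so I'll press it.

Request:
carry_out(
  linear=[
    [0,0,-0.03],
    [0,0,-0.02],
    [0,0,-0.008],
    [0,0,-0.006],
    [0,0,-0.004],
    [0,0,-0.002],
    [0,0,0],
  ],
  angular=[
    [0,0,0],
    [0,0,0],
    [0,0,0],
    [0,0,0],
    [0,0,0],
    [0,0,0],
    [0,0,0],
  ],
  hand=[0,0,0,0,0,0,0],
)

```text
clock: 7.25
position: [0.5951, -0.077, 0.2878]
ee_rot: [0.0, 0.17, 0.985, 0.0]
contact_force: [0.0, 0.5, -0.7]
width: -0.0001
gripper_force: 0.0
```

Request:
carry_out(
  linear=[
    [0,0,-0.002],
    [0,0,-0.002],
    [0,0,0],
  ],
  angular=[
    [0,0,0],
    [0,0,0],
    [0,0,0],
  ],
  hand=[0,0,0],
)

```text
clock: 7.5
position: [0.5953, -0.0768, 0.2874]
ee_rot: [0.001, 0.17, 0.985, -0.0]
contact_force: [-1.8, -0.1, 7.8]
width: 0.0004
gripper_force: 3.9
```

The heat key bottomed out with the tip at 0.1144 m, about 0.114 m expected. Now the start bar.

Request:
carry_out(
  linear=[
    [0,0,-0.002],
    [0,0,0],
    [0,0,0.03],
    [0,0,0.04],
    [-0.07,0.003,0],
    [-0.07,0.003,0],
    [-0.074,0.003,0],
    [0,0,0],
  ],
  angular=[
    [0,0,0],
    [0,0,0],
    [0,0,0],
    [0,0,0],
    [0,0,0],
    [0,0,0],
    [0,0,0],
    [0,0,0],
  ],
  hand=[0,0,0,0,0,0,0,0],
)

```text
clock: 8.17
position: [0.481, -0.0706, 0.3186]
ee_rot: [-0.005, 0.17, 0.985, 0.0]
contact_force: [-0.2, -0.6, -0.8]
width: -0.0002
gripper_force: 0.0
```

```bash
python3 - <<'E'
from h import *
im=manip.get_image("scene")[:,:,::-1]
cv2.imwrite("pics/s4.png",cv2.resize(im[120:270,200:360],None,fx=4,fy=4))
s=manip.get_state();print(s["position"],s["contact_force"])
E
```

```text
[ 0.48452546 -0.0713776   0.3195279 ] [ 1.43290812 -0.81194802  0.57638856]
```

View pics/s4.png

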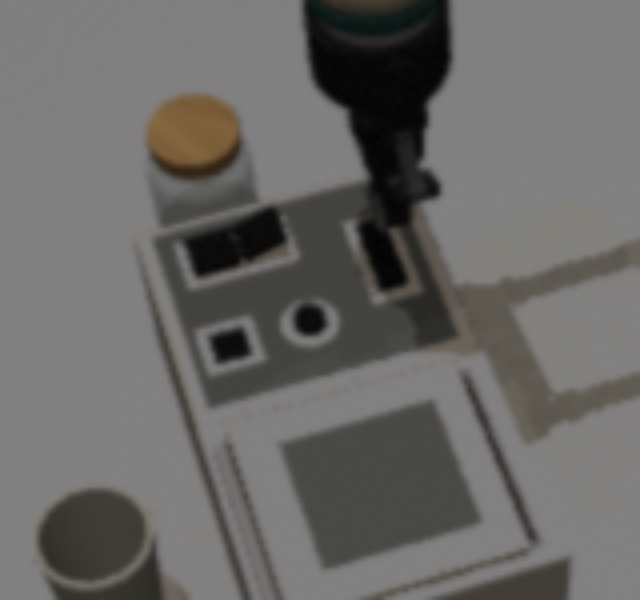

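The rocker is on and the heat key sits lower. The tip is over the start bar, at about (385,255), so I'll press it.

Request:
carry_out(
  linear=[
    [0,0,0],
    [0,0,-0.02],
    [0,0,-0.02],
    [0,0,-0.01],
    [0,0,-0.006],
    [0,0,-0.006],
    [0,0,-0.002],
    [0,0,0],
  ],
  angular=[
    [0,0,0],
    [0,0,0],
    [0,0,0],
    [0,0,0],
    [0,0,0],
    [0,0,0],
    [0,0,0],
    [0,0,0],
  ],
  hand=[0,0,0,0,0,0,0,0],
)

```text
clock: 8.88
position: [0.4884, -0.0722, 0.2878]
ee_rot: [0.0, 0.17, 0.985, 0.0]
contact_force: [-0.9, 0.6, 4.6]
width: -0.0001
gripper_force: 2.3
```

Request:
carry_out(
  linear=[
    [0,0,-0.003],
    [0,0,-0.003],
    [0,0,0],
  ],
  angular=[
    [0,0,0],
    [0,0,0],
    [0,0,0],
  ],
  hand=[0,0,0],
)

```text
clock: 9.13
position: [0.4882, -0.0722, 0.2872]
ee_rot: [0.001, 0.17, 0.985, 0.0]
contact_force: [-4.6, 2.5, 17.9]
width: 0.0001
gripper_force: 8.9
```

It's at the bottom, pressing with 18 N. I'll retract upward and check.

Request:
carry_out(
  linear=[
    [0,0,0.01],
    [0,0,0.03],
    [0,0,0.06],
    [0,0,0.06],
    [-0.05,0,0.05],
    [-0.05,0,0.04],
    [0,0,0],
    [0,0,0],
  ],
  angular=[
    [0,0,0],
    [0,0,0],
    [0,0,0],
    [0,0,0],
    [0,0,0],
    [0,0,0],
    [0,0,0],
    [0,0,0],
  ],
  hand=[0,0,0,0,0,0,0,0],
)

```text
clock: 9.8
position: [0.4375, -0.0722, 0.4109]
ee_rot: [0.002, 0.17, 0.985, -0.0]
contact_force: [0.4, -0.2, -0.4]
width: 0.0001
gripper_force: 0.0
```

```bash
python3 - <<'E'
from h import *
im=manip.get_image("scene")[:,:,::-1]
cv2.imwrite("pics/s5.png",cv2.resize(im[120:270,200:360],None,fx=4,fy=4))
s=manip.get_state();print(s["position"],s["contact_force"],s["clock"])
E
```

```text
[ 0.43802219 -0.07225704  0.40977621] [0.65370602 0.33042739 0.43789315] 9.85
```

View pics/s5.png

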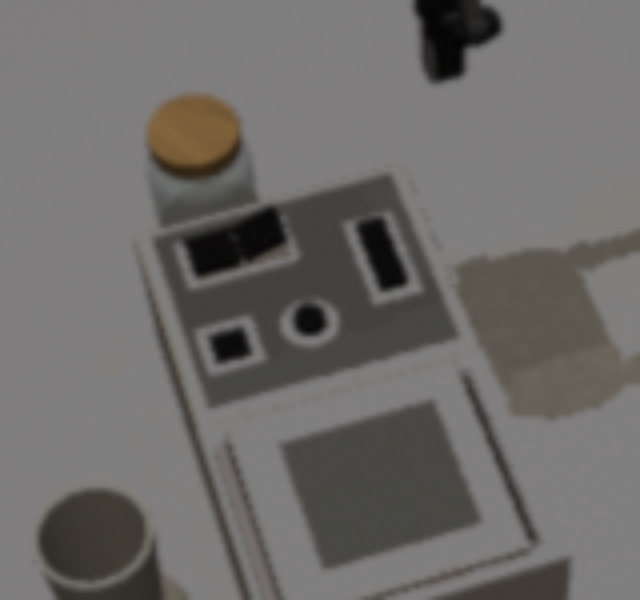

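The lid is shut, the rocker is on, the heat key is down, the start bar is back up, and the arm is clear. I'll hand it in.

```bash
python3 -c "
from rig import manip
print(manip.sign_off())"
```

```text
the job is handed in; nothing more can be done
None
```

The job is handed in (no verdict was returned): by the pictures, heights and forces, the lid is shut, the rocker on, the heat key down, and the start bar was pressed and sprang back, with the cleaner unmoved and nothing else touched.

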